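Refit the gas tap knob and hold it in for the pilot

TASK

The gas tap knob has come off the boiler control unit that lies on the bench: pick it up, turn it so that the flat in its bore matches the flat on the bare spindle, and push it fully home on the spindle. Then press the knob right in against the spindle's spring, as for lighting the pilot flame, and keep it there: finish while the gripper is still holding the knob pressed in, and leave the other things on the bench where they are.

Things in the scene. Friction and masses are not known exactly. Their poses are not given: they have to be found in the camera images.
- knob: loose gas tap knob, off-white plastic, 30 to 65 g, lying bore down. Round skirt 44 mm across, 14 mm high; on it a grip bar 14 mm wide (along y), from 14 to 32 mm above the underside, sides parallel from x = -20 to +12 mm, then tapering to a nose (the pointer) at x = +23 mm, dark line on top. Origin: centre of the underside, on the bore's axis; z up, x to the nose.
- bore_end (a point): centre of the closed end of the knob's bore, 14 mm above the knob's origin; axes as the knob's. The bore opens in the underside, 14 mm deep, D-shaped: 11 mm diameter with a flat 1.7 mm from the axis on the nose side (+x), 0.5 mm clear all round the spindle; mouth chamfered 1.2 mm. Knob fully home: this point meets spindle_tip.
- knob_nose (a point): the tip of the knob's nose (pointer), at x = +23 mm, 14 mm above the underside, in the knob's frame; axes as the knob's.
- spindle_tip (a point): centre of the top end of the bare steel spindle standing 24 mm up from the fascia. D-shaft: 10 mm diameter, one flat 1.2 mm from the axis along its whole length, end tapered by 1.2 mm over the last 2 mm. z up; x points out of the flat, so the knob goes on with its x the same way. A home knob's underside is 10 mm over the fascia, 5 mm when pressed right in: it touches only the spindle.
- spindle (a joint): how far the spindle is pressed down into the unit, m: 0 at rest, 0.005 at its stop. The spring takes 4 N to start and 10 N at the stop, and pushes the spindle back out when let go.
- tap (a joint): turn of the tap spindle about its axis, rad, relative to the control unit, positive anticlockwise from above (0: the flat faces the unit's +x). Stiff: it yields only to 0.5 N m, so the knob is matched to it. A brass collar 16 mm across, 3 mm high, surrounds its foot.
- control_unit: boiler control unit, fixed, on its back: chassis 190 (x) by 330 mm (y), fascia on top 70 mm above the bench. Origin: centre of the underside; x away from the robot at yaw 0. Spindle at x -25, y +30 mm; fitted round temperature knob, 40 mm across, 24 mm high, at x -25, y -70; gauge 42 mm across at x 52, y -105. Two copper stubs stick out 57 mm from the far (+x) side.
- glass: bystander: drinking glass, 66 mm across, 95 mm high, standing on the bench; origin: centre of its underside.
- carton: bystander: spare part carton 60 x 80 x 45 mm; origin: centre of its underside.
- screwdriver: bystander: screwdriver 200 mm long with a black handle 26 mm thick, lying on the bench beyond the work; origin: below its middle, x to its tip.
Things that resemble listed ones, but are neither listed nor needed, are in the scene too. Of the things like the knob, leave any that is brown or orange; of the rest the smaller one is meant.

How it is judged:
By the outcome, as a careful person would: the job done as asked, in the order asked, and still so for the second after the job is handed in, while the arm keeps its last pose, push and grip.
It also fails if it takes over 38 s, if anything falls off the work surface, if the arm or the gripper's body presses on something with over 40 N, if the wrist force passes 120 N, or if a joint passes its speed limit or range.

ROBOT

A 6-joint arm with a two-finger parallel gripper is mounted at the origin on the work surface. World frame = base frame: x ahead of the robot, y to its left, z up, the work surface at z = 0. Lengths are in m, angles in rad, forces in N, time in s.
With the tool pointing down it reaches from about 0.4 to 0.825 m from the base axis. Payload 7 kg.
Tool frame: the origin (TCP) lies midway between the tips of the shut fingers; the grasp point (between the pads) lies 19 mm behind it (grip_point_offset is the distance from the TCP to the grasp point, in m); z points along the fingers, y is the line along which they close (so a half turn about z gives the same grasp; the last joint's range is limited). The gripper opens to 88 mm and grips with 3 to 60 N. Pads are 19 mm wide; open, the fingers measure 130 mm over their backs; the gripper's body (78 mm by 193 mm) begins 47 mm behind the grasp point.
Start: joints at [-0.994, 0.359, 0.012, 0, -1.224, -0.288], TCP at [0.192, -0.647, 0.227] pointing down, gripper open.
Joint ranges: [-3.07, 3.07], [-1.43, 2.12], [-1.02, 1.25], [-3.03, 1.67], [-3.05, -0], [-3.03, 3.03]. Speed limits (rad/s): [2.39, 2.39, 3.01, 3.14, 3.14, 3.14].

INTERFACE

Orientations are given as [roll, pitch, yaw] about the fixed x, y, z axes, in that order (R = Rz(yaw) Ry(pitch) Rx(roll)).
In Python, from station import get_state, grab_frame, camera_params, job_done, grip_point_offset gives the robot as it stands.
- The arm moves only by the shell command python3 -m creep 'ROWS' [FORCE]. ROWS is JSON, a list that holds one entry, the list of rows, each a list of 7 numbers: the finger opening in cm, from 0 to 8.76, then the shift along the tool's x, y, z in cm, then the turn, a rotation vector about the tool's x, y, z in rad. In form: [[[fingers, tx, ty, tz, wx, wy, wz], ...]]. A call has 1 to 20 rows; each row is the pose to reach, as a shift and turn from the pose commanded when the call began, along the tool's axes at that moment; what a row does not reach only later rows make up. A row lasts 1/8 s, in which the tool goes at most 62.5 mm and 10.7 degrees, less where a joint would pass 70% of its speed; a pose out of reach is approached as far as the arm can. A call with a gripper value outside its range is refused whole. The fingers move at their own pace and stop on an object; FORCE is the grip in N (left out, the last holds). Time passes only in rows, so rows that repeat a pose let the fingers close. It gives the time, the measured TCP pose, the force, the opening and the grip force at its end, in the units of the state.
- get_state(): the state, without advancing time (a new reading comes with each control period).
- grab_frame(name): name is "scene" or "top" or "wrist"; returns the picture (400x640x3 uint8, blue, green, red); there is no depth.
- camera_params(name): a dict with "vertical_fov" (degrees; the focal length in pixels is half the picture's height over the tangent of half this angle, whatever the lens; pixels are square), "cx", "cy" (the principal point, pixels), "view" (4x4, takes a point from world to camera coordinates). Camera axes: x right, y down, z forward; pixel columns grow to the right and rows downward; lengths in m; the calibration is good to about 2 mm. A picture is of the moment at which its call begins: read the wrist's pose just before it. camera_params takes no time and is no camera call; for the wrist camera it gives the pose at the moment of the call.
- job_done(): hands the job in; it is judged then, once.
The state is a dict: "t": time; "q": joint angles; "qd": joint speeds; "joint_efforts": joint torques, N m; "eef_pos": TCP position; "ee_rot": TCP orientation; "force": force on the tool from outside, world axes, zero at the start; "moment": the same for the moment, N m; "width": finger opening in m; "gripper_force": force on a finger pad.
Only numpy, scipy, OpenCV 4.12 (cv2) and the standard library are available. Lean on these libraries where they do the work, as an engineer would, in place of code of your own. Each camera call takes 0.05 s, during which the arm holds its last target. There are 200 camera calls.

## Working session

There is one attempt and no reset: what is moved stays moved. The work goes in short steps, Python scripts to look and compute and a shell command to move; the robot and the scene stay as the last step left them, time stands still between calls to the robot, and variables do not carry over. Pictures are saved under pics/ and viewed, at most 10 in all, crops included, and the job is handed in when it is done.

```bash
mkdir -p pics; ls
python3 - <<'E'
from station import *
import cv2
print(get_state(),grip_point_offset() if callable(grip_point_offset) else grip_point_offset)
for n in("top","scene"):
    cv2.imwrite(f"pics/{n}0.png",grab_frame(n)); print(n,camera_params(n))
E
```

```text
pics
{'t': 0.0, 'q': array([-9.93901989e-01,  3.59348864e-01,  1.10631853e-02, -3.53511114e-04,
       -1.22408949e+00, -2.88072183e-01]), 'qd': array([-0.00064219,  0.00046474,  0.00037679,  0.00067099, -0.00053015,
       -0.00044768]), 'joint_efforts': array([-4.83529238e-04, -5.82722819e+01,  2.93050146e+01,  6.99730173e+00,
        7.02512145e-03, -1.83269685e-04]), 'eef_pos': array([ 0.19207515, -0.64658765,  0.22564855]), 'ee_rot': array([ 3.13998444e+00, -1.29968519e-04, -2.85289078e+00]), 'force': array([-0.16407585,  0.82308883, -0.80053955]), 'moment': array([ 0.0368357 , -0.0037292 , -0.04695834]), 'gripper_force': 0.0, 'width': 0.08804072165821004} 0.0188
top {'vertical_fov': 57.23742900294472, 'cx': 320.48590267914375, 'cy': 201.13077192259342, 'view': array([[ 0.01676985, -0.99983623, -0.00680299,  0.08169361],
       [-0.99395015, -0.01593172, -0.10867049,  0.56906086],
       [ 0.10854431,  0.00858422, -0.99405455,  0.72620032],
       [ 0.        ,  0.        ,  0.        ,  1.        ]])}
scene {'vertical_fov': 48.32807893788298, 'cx': 317.06562416250443, 'cy': 199.34769807677117, 'view': array([[-0.26816026,  0.96321987,  0.01724977,  0.06145941],
       [ 0.70934017,  0.20953262, -0.67300268, -0.39714066],
       [-0.65186394, -0.16823661, -0.73943887,  1.39414906],
       [ 0.        ,  0.        ,  0.        ,  1.        ]])}
```

View pics/top0.png

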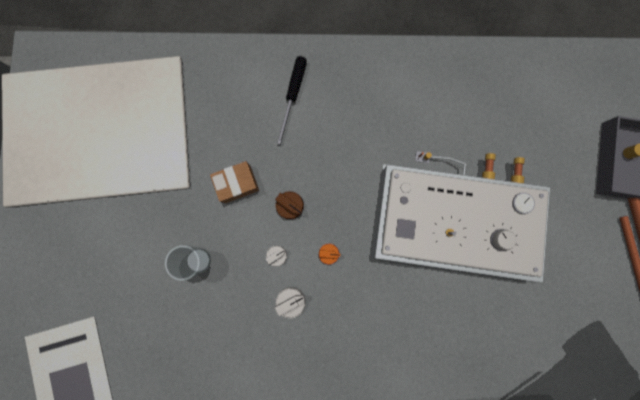

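View pics/scene0.png

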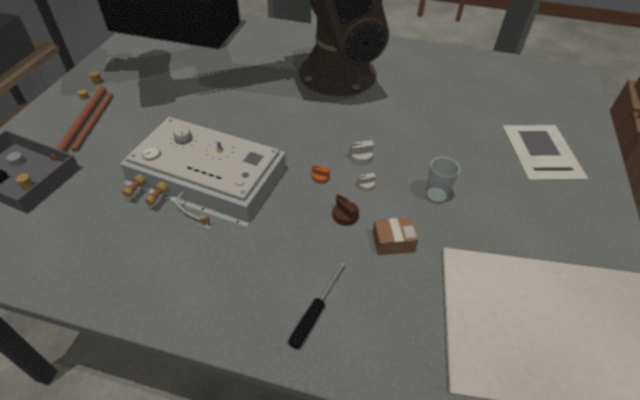

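Top view: knob candidates are small white (276,256), large white (290,303), orange (329,254) and brown (289,206). By the description I choose the small white one at (276,256). The spindle is near (450,232), the temperature knob near (503,239) and the gauge near (524,203). Next, a close crop.

```bash
python3 - <<'E'
import cv2,numpy as np
a=cv2.imread("pics/top0.png")
k=cv2.resize(a[230:280,250:300],None,fx=8,fy=8,interpolation=cv2.INTER_CUBIC)
s=cv2.resize(a[207:257,425:475],None,fx=8,fy=8,interpolation=cv2.INTER_CUBIC)
cv2.imwrite("pics/c1.png",np.hstack([k,s]))
E
cat > h.py <<'E'
import numpy as np,cv2
from station import *
def ray(n,u,v,z,p=None):
    p=p or camera_params(n);f=200/np.tan(np.radians(p["vertical_fov"])/2)
    V=p["view"];R=V[:3,:3];c=-R.T@V[:3,3]
    d=R.T@np.array([(u-p["cx"])/f,(v-p["cy"])/f,1])
    return c+d*(z-c[2])/d[2]
def proj(n,X,p=None):
    p=p or camera_params(n);f=200/np.tan(np.radians(p["vertical_fov"])/2)
    V=p["view"];c=V[:3,:3]@X+V[:3,3];return np.array([p["cx"]+f*c[0]/c[2],p["cy"]+f*c[1]/c[2]])
E
python3 - <<'E'
from h import *
print("knob",ray("top",276,257,.014),ray("scene",367,183,.014))
print("tip",ray("top",450.5,232,.094),ray("scene",219,145,.094))
E
```

```text
knob [0.45110316 0.18177269 0.014     ] [0.46358809 0.18713056 0.014     ]
tip [ 0.50655437 -0.15395358  0.094     ] [ 0.5200595  -0.15164344  0.094     ]
```

View pics/c1.png

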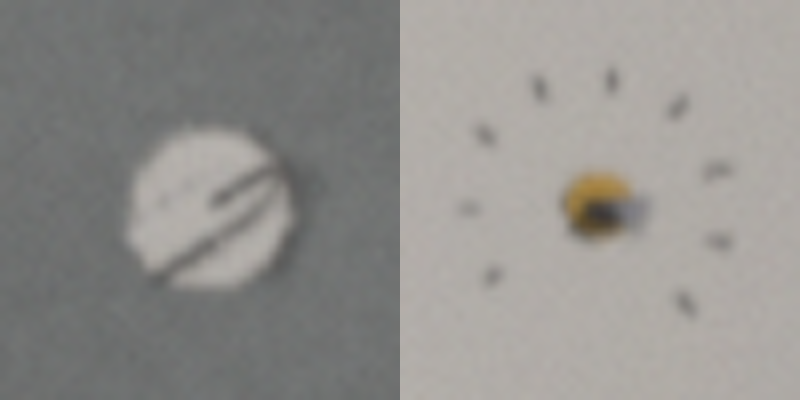

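Crop: the knob is off-white, centred near (276.4,256), with its pointer line to the upper right (yaw ≈ -57°). The collar is at (449.6,232.5) and the grey spindle leans right to about (454,233). I need a wrist view of it.

Run:
```python
from h import *
from scipy.spatial.transform import Rotation as Ro
p=camera_params("wrist");s=get_state();V=p["view"];R=V[:3,:3];c=-R.T@V[:3,3]
T=Ro.from_euler("xyz",s["ee_rot"]).as_matrix()
print("cam in tool",T.T@(c-s["eef_pos"]),"\n",(T.T@R.T).round(3),p["vertical_fov"])
print("knob",ray("top",276.4,256,.014),"tip",ray("top",454,233.2,.094),"collar",ray("top",449.6,232.5,.073))
print("big",ray("top",290,303,.014),"glass",ray("top",190,263,.05))
t=ray("top",454,233.2,.094)
print("tool shift",T.T@(t-s["eef_pos"]))
```

```text
cam in tool [ 7.29806521e-02 -1.77613349e-05 -1.58424370e-01] 
 [[ 0.001 -0.962 -0.272]
 [ 1.     0.001  0.   ]
 [ 0.    -0.272  0.962]] 66.85220882148477
knob [0.4531764  0.18100116 0.014     ] tip [ 0.50442269 -0.16044028  0.094     ] collar [ 0.50620639 -0.15945536  0.073     ]
big [0.35819139 0.15021267 0.014     ] glass [0.43802362 0.34757193 0.05      ]
tool shift [-0.43786175  0.37695932  0.13220768]
```

```bash
F='[5,-43.8,37.7,5,0,0,0]'; python3 -m creep '[[[5,-11,9.5,0,0,0,0],[5,-22,19,1,0,0,0],[5,-33,28,3,0,0,0],[5,-43.8,37.7,5,0,0,0],[5,-43.8,37.7,5,0,0,0],[5,-43.8,37.7,5,0,0,0],[5,-43.8,37.7,5,0,0,0],[5,-43.8,37.7,5,0,0,0],[5,-43.8,37.7,5,0,0,0],[5,-43.8,37.7,5,0,0,0],[5,-43.8,37.7,5,0,0,0],[5,-43.8,37.7,5,0,0,0],[5,-43.8,37.7,5,0,0,0],[5,-43.8,37.7,5,0,0,0]]]'
python3 - <<'E'
from h import *
s=get_state();print(s["t"],s["q"],s["eef_pos"],s["ee_rot"])
np.save("w1.npy",camera_params("wrist"),allow_pickle=True)
a=grab_frame("wrist");cv2.imwrite("pics/w1.png",a)
p=np.load("w1.npy",allow_pickle=True).item()
u,v=proj("wrist",np.array([.505,-.16,.094]),p).round().astype(int);print(u,v)
x0,y0=max(u-50,0),max(v-37,0);print(x0,y0)
cv2.imwrite("pics/w1c.png",cv2.resize(a[y0:y0+75,x0:x0+100],None,fx=8,fy=8,interpolation=cv2.INTER_CUBIC))
E
```

```text
t: 1.85
eef_pos: [0.5043, -0.1617, 0.1768]
ee_rot: [-3.142, 0.0, -2.854]
force: [-0.0, -0.1, 0.2]
width: 0.0499
gripper_force: 0.0
1.85 [ 6.02429151e-02  1.59741912e-01 -3.79235631e-01  3.05726884e-06
 -1.03151410e+00 -1.34368213e+00] [ 0.50433736 -0.16173     0.17675341] [-3.14152149e+00  2.96269296e-04 -2.85423396e+00]
321 206
271 169
```

View pics/w1c.png

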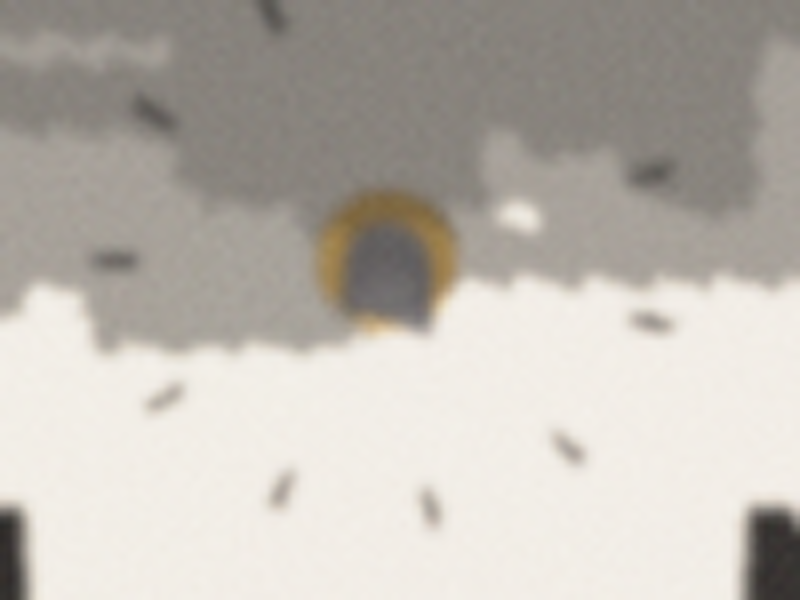

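The spindle's D top spans crop x 345–430 and y 220–325, with the flat facing down and slightly left (yaw ≈ +8°). I'll measure closer with a lower view.

```bash
python3 -m creep '[[[7,0,0,2.5,0,0,0],[7,0,0,5,0,0,0],[7,0,0,5,0,0,0],[7,0,0,5,0,0,0]]]'
python3 - <<'E'
from h import *
s=get_state();print(s["t"],s["eef_pos"],s["ee_rot"])
p=camera_params("wrist");np.save("w2.npy",p,allow_pickle=True)
a=grab_frame("wrist");cv2.imwrite("pics/w2.png",a)
u,v=proj("wrist",np.array([.505,-.16,.094]),p).round().astype(int)
x0,y0=u-30,v-22;print(x0,y0)
cv2.imwrite("pics/w2c.png",cv2.resize(a[y0:y0+44,x0:x0+60],None,fx=13,fy=13,interpolation=cv2.INTER_CUBIC))
E
```

```text
t: 2.4
eef_pos: [0.5052, -0.1612, 0.1275]
ee_rot: [-3.141, 0.001, -2.853]
force: [0.0, 1.2, 0.9]
width: 0.0698
gripper_force: 0.0
2.4 [ 0.50524038 -0.16119247  0.12746636] [-3.14100634e+00  7.34600794e-04 -2.85279019e+00]
291 204
```

View pics/w2c.png

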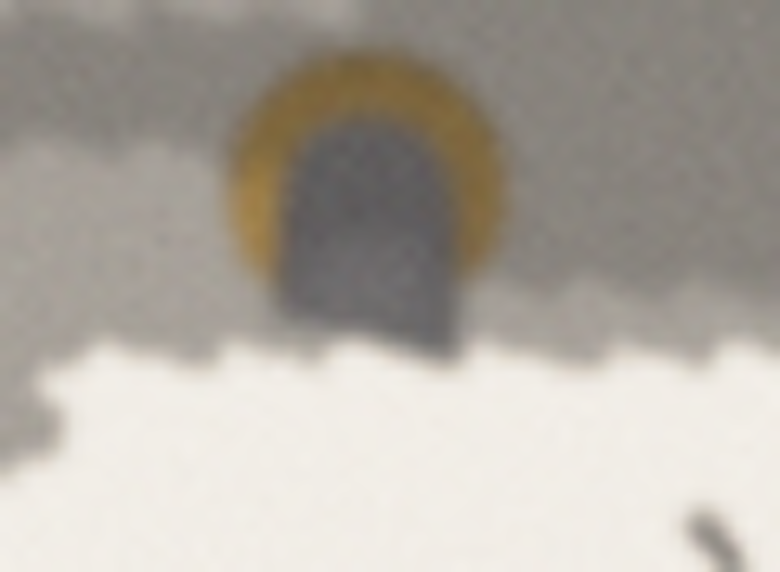

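Spindle: the flat's top edge runs from crop (285,312) to (455,355), the round wall spans x 285–455, and the collar circle is centred near (367,186) with radius 137.

Run:
```python
from h import *
L=lambda f:np.load(f,allow_pickle=True).item()
def run(p,x0,y0,k,A,B,C,r):
    g=lambda P,z:ray("wrist",x0-.5+(P[0]+.5)/k,y0-.5+(P[1]+.5)/k,z,p)
    a,b=g(A,.093),g(B,.093);d=b-a
    n=np.array([d[1],-d[0]]);n/=np.linalg.norm(n)
    n=n if n[0]>0 else -n
    m=(a+b)/2
    print("yaw",np.degrees(np.arctan2(n[1],n[0])),"chord",np.linalg.norm(d),"axis from flat",m[:2]-n*.0008)
    c=g(C,.073);print("collar",c,"r",np.linalg.norm(g((C[0]+r,C[1]),.073)-c))
run(L("w1.npy"),271,169,8,(345,311),(430,326),(388,257),70)
run(L("w2.npy"),291,204,13,(283,312),(456,355),(367,186),137)
# unit edges from top
P=[ray("top",u,v,.07) for u,v in((385,167),(549,188),(377,258),(543,280))]
for i,j in((0,1),(2,3)):
    d=P[i]-P[j];print("unit yaw",np.degrees(np.arctan2(-d[0],d[1])),np.linalg.norm(d))
c=np.mean(P,0);y=np.radians(-7);print("spindle by unit",c[:2]+np.array([np.cos(y)*-.025-np.sin(y)*.03,np.sin(y)*-.025+np.cos(y)*.03]))
```

```text
yaw 6.0168424243412995 chord 0.009051331142236881 axis from flat [ 0.50676056 -0.16062554]
collar [ 0.50663711 -0.16074517  0.073     ] r 0.007877795394159988
yaw 1.7064857370817048 chord 0.009370209040532203 axis from flat [ 0.50700683 -0.1602925 ]
collar [ 0.50674691 -0.16073983  0.073     ] r 0.007829649604243361
unit yaw -6.559122678629027 0.32298138321952685
unit yaw -6.514249514640652 0.31834463462637264
spindle by unit [ 0.50478209 -0.15434866]
```

```bash
python3 -m creep '[[[7,0,0,-4,0,0,0],[7,0,5,-4,0,0,-0.18],[6,-1,10,-4,0,0,-0.36],[5,-2,15,-4,0,0,-0.54],[4,-3,20,-4,0,0,-0.72],[3,-4,25,-4,0,0,-0.9],[3,-4.8,30,-4,0,0,-1.08],[3,-4.8,34.3,-3,0,0,-1.26],[3,-4.8,34.3,-2,0,0,-1.44],[3,-4.8,34.3,-2,0,0,-1.62],[3,-4.8,34.3,-2,0,0,-1.8],[3,-4.8,34.3,-2,0,0,-1.86],[3,-4.8,34.3,-2,0,0,-1.86],[3,-4.8,34.3,-2,0,0,-1.86],[3,-4.8,34.3,-2,0,0,-1.86]]]'
python3 - <<'E'
from h import *
s=get_state();print(s["t"],s["q"],s["eef_pos"],s["ee_rot"])
p=camera_params("wrist");np.save("w3.npy",p,allow_pickle=True)
a=grab_frame("wrist");cv2.imwrite("pics/w3.png",a)
u,v=proj("wrist",np.array([.453,.181,.02]),p).round().astype(int)
x0,y0=u-50,v-37;print(x0,y0)
cv2.imwrite("pics/w3c.png",cv2.resize(a[y0:y0+75,x0:x0+100],None,fx=8,fy=8,interpolation=cv2.INTER_CUBIC))
E
```

```text
t: 4.32
eef_pos: [0.4531, 0.1816, 0.1468]
ee_rot: [-3.141, 0.0, -0.994]
force: [-0.3, -0.3, 0.2]
width: 0.03
gripper_force: 0.0
4.325 [ 7.84966307e-01  1.21092122e-01 -5.03556901e-01  1.27435346e-05
 -9.45659539e-01 -2.07836767e-01] [0.45313489 0.18160906 0.14683657] [-3.14111325e+00  9.05325910e-05 -9.93659310e-01]
269 155
```

View pics/w3c.png

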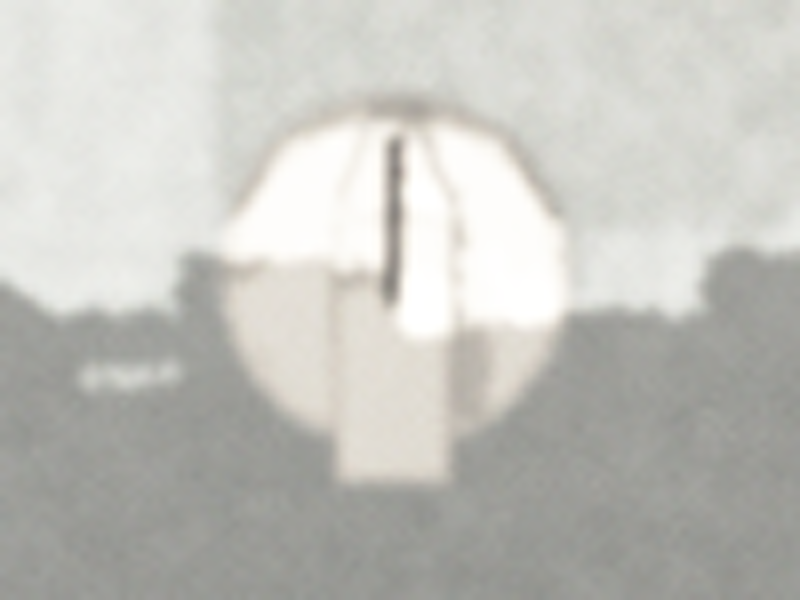

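Knob from the wrist: the pointer line runs (396,138)–(391,302), the bar's back edge is (336,482)–(450,482), and the skirt spans x 222–568 and y 98–440.

Run:
```python
from h import *
p=np.load("w3.npy",allow_pickle=True).item()
g=lambda P,z:ray("wrist",269-.5+(P[0]+.5)/8,155-.5+(P[1]+.5)/8,z,p)
a,b=g((396,138),.032),g((391,302),.032);d=a-b;print("line yaw",np.degrees(np.arctan2(d[1],d[0])),np.linalg.norm(d))
c,e=g((336,482),.032),g((450,482),.032);m=(c+e)/2;w=e-c
print("back width",np.linalg.norm(w),"yaw",np.degrees(np.arctan2(-w[0],w[1])), m)
d=a-m;y=np.arctan2(d[1],d[0]);print("axis yaw",np.degrees(y),"line end x",np.linalg.norm(d)-.02)
o=m+.02*np.array([np.cos(y),np.sin(y),0]);print("origin by bar",o)
l,r=g((222,275),.014),g((568,275),.014);print("skirt",(l+r)/2,np.linalg.norm(l-r))
s=get_state();Y=s["ee_rot"][2];T=np.array([[np.cos(Y),np.sin(Y),0],[np.sin(Y),-np.cos(Y),0],[0,0,-1]])
print("tool shift of origin",T.T@(o-s["eef_pos"]))
```

```text
line yaw -58.661764696320674 0.019348462250954546
back width 0.013549442838741573 yaw 123.10885413435236 [0.44363949 0.19847876 0.032     ]
axis yaw -57.431612557768524 line end x 0.02142984800046201
origin by bar [0.45440561 0.18162376 0.032     ]
skirt [0.45488471 0.18087037 0.014     ] 0.04278628466938324
tool shift of origin [ 0.00068357 -0.0010969   0.11476311]
```

```bash
python3 -m creep '[[[3,0.1,-0.1,5,0,0,0],[3,0.1,-0.1,9,0,0,0],[3,0.1,-0.1,12,0,0,0],[3,0.1,-0.1,12.8,0,0,0],[3,0.1,-0.1,13,0,0,0],[3,0.1,-0.1,13,0,0,0],[3,0.1,-0.1,13,0,0,0]]]'
```

```text
t: 5.25
eef_pos: [0.455, 0.1818, 0.0176]
ee_rot: [-3.14, 0.0, -0.993]
force: [-0.1, -0.1, -0.1]
width: 0.0299
gripper_force: 0.0
```

```bash
python3 -m creep '[[[3,0,0,0.15,0,0,0],[3,0,0,0.15,0,0,0],[1,0,0,0.15,0,0,0],[1,0,0,0.15,0,0,0],[1,0,0,0.15,0,0,0],[1,0,0,0.15,0,0,0]]]' 45
```

```text
t: 6.0
eef_pos: [0.4544, 0.1812, 0.0151]
ee_rot: [3.142, -0.0, -0.993]
force: [-0.8, 0.6, 0.9]
width: 0.0135
gripper_force: 45.0
```

```bash
python3 -m creep '[[[1,0,0,-3,0,0,0],[1,0,0,-8,0,0,0],[1,1,0.6,-13,0,0,-0.1],[1,5,3.2,-15.5,0,0,-0.25],[1,9,5.7,-15.5,0,0,-0.4],[1,13,8.3,-15.5,0,0,-0.55],[1,17,10.8,-15.5,0,0,-0.7],[1,21,13.4,-15.5,0,0,-0.85],[1,25,16,-15.5,0,0,-1],[1,28,17.8,-15.5,0,0,-1.063],[1,28.8,18.4,-15.5,0,0,-1.063],[1,28.8,18.4,-15.5,0,0,-1.063],[1,28.8,18.4,-15.5,0,0,-1.063],[1,28.8,18.4,-15.5,0,0,-1.063]]]'
python3 - <<'E'
from h import *
s=get_state();print(s["t"],s["q"],s["eef_pos"],s["ee_rot"])
p=camera_params("wrist");np.save("w4.npy",p,allow_pickle=True)
a=grab_frame("wrist");cv2.imwrite("pics/w4.png",a)
u,v=proj("wrist",np.array([.5068,-.1606,.09]),p).round().astype(int)
x0,y0=u-30,v-22;print(x0,y0)
k=cv2.resize(a[y0:y0+44,x0:x0+60],None,fx=9,fy=9,interpolation=cv2.INTER_CUBIC)
w=cv2.resize(a[max(v-60,0):v+140,u-65:u+65],(257,396))
cv2.imwrite("pics/w4c.png",np.hstack([k,w]))
E
```

```text
t: 7.75
eef_pos: [0.4578, -0.1596, 0.1702]
ee_rot: [-3.142, -0.0, 0.071]
force: [0.3, -0.4, -0.3]
width: 0.0136
gripper_force: 45.0
7.75 [ 7.11926758e-02  9.08715446e-02 -4.77894827e-01 -9.52500140e-05
 -1.00173921e+00  1.57100352e+00] [ 0.45781985 -0.15960808  0.1701697 ] [-3.14151246e+00 -2.90763156e-04  7.13485444e-02]
295 124
```

View pics/w4c.png

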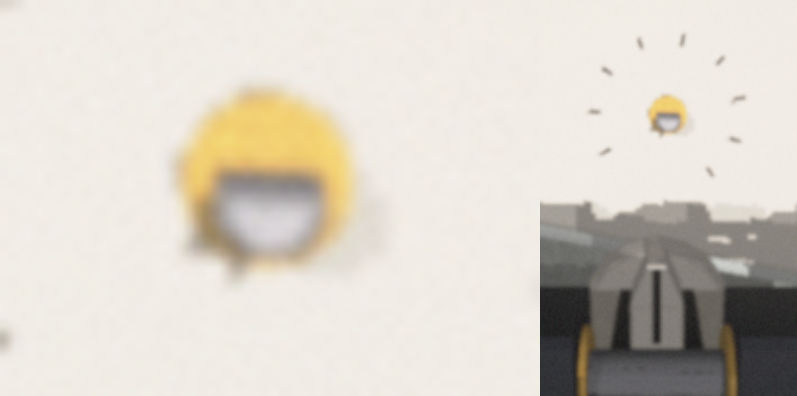

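The D spindle's flat faces up in the picture (towards tool x). Its foot edge is at about crop (218,172)–(322,177) and its tip edge at about y 195. The held knob's line is vertical, so it is aligned with the tool. I'll fit the edge numerically.

Run:
```python
from h import *
p=np.load("w4.npy",allow_pickle=True).item()
a=cv2.imread("pics/w4.png").astype(float); sat=a[:,:,2]-a[:,:,0]; br=a.sum(2)/3
x0,y0=295,124
pts=[];tip=[]
for u in range(x0+26,x0+35):
    col=sat[y0+13:y0+27,u]; g=-np.diff(col); g=np.clip(g,0,None); i=g.argmax(); k=np.arange(max(i-2,0),i+3); pts.append((u,y0+13.5+(g[k]*k).sum()/g[k].sum()))
    c=br[y0+18:y0+27,u]; g=np.clip(np.diff(c),0,None); i=g.argmax();k=np.arange(max(i-2,0),min(i+3,len(g))); tip.append((u,y0+18.5+(g[k]*k).sum()/g[k].sum()))
for n,P,z in(("foot",pts,.073),("tip",tip,.093)):
    P=np.array(P); f=np.polyfit(P[:,0],P[:,1],1); print(n,P[:,1].round(2),f[0])
    A=ray("wrist",P[0,0],np.polyval(f,P[0,0]),z,p);B=ray("wrist",P[-1,0],np.polyval(f,P[-1,0]),z,p)
    d=B-A;print(" normal yaw",np.degrees(np.arctan2(d[0],-d[1])),"mid",(A+B)/2)
m=(sat>60).astype(np.uint8)[y0:y0+44,x0:x0+60]
g=lambda P,z:ray("wrist",x0-.5+(P[0]+.5)/9,y0-.5+(P[1]+.5)/9,z,p)
c=g((267,176),.073);print("collar",c,np.linalg.norm(g((352,176),.073)-c))
for A,B in(((218,200),(323,200)),):print("tip mid y",(g(A,.093)+g(B,.093))/2,np.linalg.norm(g(A,.093)-g(B,.093)))
# knob's line in hand
v=[]
for r in range(0,400):
    pass
```

```text
foot [142.62 142.67 142.7  142.71 142.7  142.8  142.75 142.8  143.02] 0.03689351692774956
 normal yaw 2.0303550361404348 mid [ 0.50816519 -0.16120346  0.073     ]
tip [145.37 145.58 145.68 145.9  145.82 145.84 145.88 145.71 145.59] 0.02641472652245008
 normal yaw 2.6183865759774627 mid [ 0.5077096  -0.16084269  0.093     ]
collar [ 0.50782399 -0.16057972  0.073     ] 0.007866658502007424
tip mid y [ 0.50763559 -0.16054796  0.093     ] 0.008978432002873618
```

```bash
python3 -m creep '[[[1,3,0.3,1,0,0,0.033],[1,4.9,0.45,3,0,0,0.033],[1,4.9,0.45,5,0,0,0.033],[1,4.9,0.45,5.3,0,0,0.033],[1,4.9,0.45,5.3,0,0,0.033],[1,4.9,0.45,5.3,0,0,0.033],[1,4.9,0.45,5.3,0,0,0.033]]]'; python3 -c "
from station import *;s=get_state();print(s['eef_pos'],s['ee_rot'],s['force'])"
```

```text
t: 8.68
eef_pos: [0.5072, -0.1615, 0.1179]
ee_rot: [3.142, -0.001, 0.037]
force: [0.0, -0.9, -1.5]
width: 0.0135
gripper_force: 45.0
[ 0.50719137 -0.16150903  0.11789991] [ 3.14152521e+00 -1.44403947e-03  3.73152528e-02] [ 0.0236182  -0.91337532 -1.47353976]
```

```bash
python3 -m creep '[[[1,0,-0.05,0.4,0,0,0],[1,0,-0.05,0.8,0,0,0],[1,0,-0.05,1,0,0,0],[1,0,-0.05,1.2,0,0,0],[1,0,-0.05,1.4,0,0,0],[1,0,-0.05,1.4,0,0,0]]]'; python3 -c "
from station import *;s=get_state();print(s['eef_pos'],s['ee_rot'],s['force'],s['moment'])"
```

```text
t: 9.43
eef_pos: [0.507, -0.161, 0.103]
ee_rot: [3.142, -0.0, 0.037]
force: [1.6, -0.5, -1.0]
width: 0.0139
gripper_force: 45.0
[ 0.50703855 -0.16100291  0.10296393] [ 3.14157524e+00 -2.47459980e-04  3.72717159e-02] [ 1.6241819  -0.48289904 -0.99143541] [-0.04573802 -0.28812228 -0.03783373]
```

```bash
python3 -m creep '[[[1,0,0,0.2,0,0,0],[1,0,0,0.4,0,0,0],[1,0,0,0.6,0,0,0],[1,0,0,0.8,0,0,0],[1,0,0,0.8,0,0,0],[1,0,0,0.8,0,0,0]]]' 60; python3 -c "
from station import *;s=get_state();print(s['eef_pos'],s['ee_rot'],s['force'],s['moment'])"
```

```text
t: 10.18
eef_pos: [0.507, -0.161, 0.0951]
ee_rot: [3.142, -0.0, 0.037]
force: [1.7, -0.5, -0.6]
width: 0.0136
gripper_force: 60.0
[ 0.50703728 -0.16102945  0.09506391] [ 3.14158978e+00 -3.74883212e-04  3.71663120e-02] [ 1.70683963 -0.49959379 -0.63470998] [-0.14889097 -0.77058974 -0.05601851]
```

```bash
python3 -m creep '[[[1,0,0,0.1,0,0,0],[1,0,0,0.2,0,0,0],[1,0,0,0.2,0,0,0]]]'; python3 -m creep '[[[1,0,0,0.1,0,0,0],[1,0,0,0.2,0,0,0],[1,0,0,0.2,0,0,0]]]'; python3 -m creep '[[[1,0,0,0.1,0,0,0],[1,0,0,0.15,0,0,0],[1,0,0,0.15,0,0,0]]]'
```

```text
t: 10.55
eef_pos: [0.5071, -0.161, 0.0934]
ee_rot: [3.141, -0.001, 0.037]
force: [1.4, 0.9, 4.9]
width: 0.0135
gripper_force: 60.0
t: 10.92
eef_pos: [0.5071, -0.1611, 0.0916]
ee_rot: [3.141, -0.001, 0.037]
force: [-0.5, 1.5, 7.2]
width: 0.0133
gripper_force: 60.0
t: 11.3
eef_pos: [0.5072, -0.1611, 0.0903]
ee_rot: [3.141, -0.001, 0.038]
force: [-0.2, 0.4, 9.7]
width: 0.0136
gripper_force: 60.0
```

```bash
python3 -m creep '[[[1,0,0,0.1,0,0,0],[1,0,0,0.15,0,0,0],[1,0,0,0.15,0,0,0],[1,0,0,0.15,0,0,0]]]'
```

```text
t: 11.8
eef_pos: [0.5073, -0.1612, 0.0895]
ee_rot: [3.141, -0.001, 0.038]
force: [-2.0, 2.2, 16.2]
width: 0.0138
gripper_force: 60.0
```

```bash
python3 -m creep '[[[1,0,0,0.1,0,0,0],[1,0,0,0.1,0,0,0],[1,0,0,0.1,0,0,0],[1,0,0,0.1,0,0,0]]]'
python3 - <<'E'
from h import *
a=grab_frame("scene");cv2.imwrite("pics/s5.png",a)
b=grab_frame("wrist")
k=cv2.resize(a[100:200,120:300],(720,400),interpolation=cv2.INTER_CUBIC)
cv2.imwrite("pics/f.png",np.vstack([k,np.hstack([cv2.resize(b[200:400,200:440],(240,200)),cv2.resize(a,(320,200)),np.zeros((200,160,3),np.uint8)])]))
E
```

```text
t: 12.3
eef_pos: [0.5074, -0.1612, 0.0892]
ee_rot: [3.141, -0.002, 0.038]
force: [-5.4, 3.5, 21.8]
width: 0.0132
gripper_force: 60.0
```

View pics/f.png

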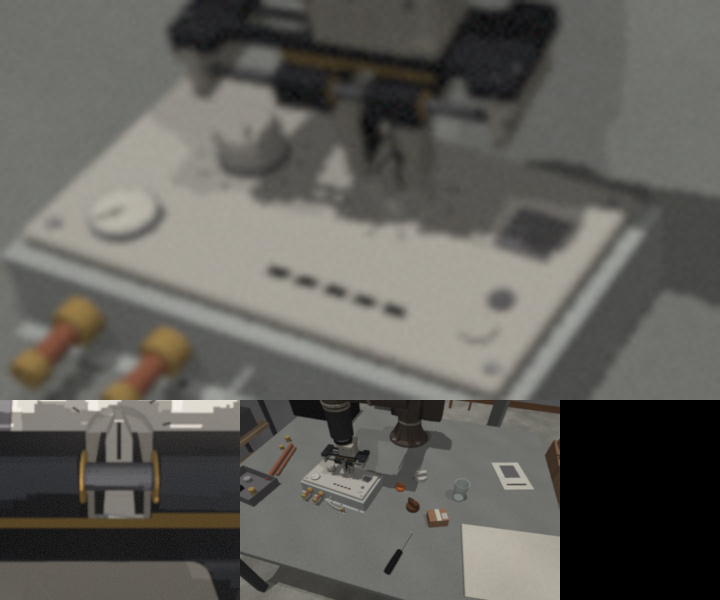

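The knob sits on the spindle between the fingers, with its pointer line (lower left panel, x≈119) aligned with the tool. The bystanders are undisturbed. The force followed the spring (about 5 N rising to 10 N over 5 mm) and then rose steeply at the stop.

```bash
python3 -c "
from station import *;print(job_done())"
```

```text
the job is handed in; nothing more can be done
None
```

The small off-white knob is fully home on the spindle with the flats matched. I handed the job in at about 12.4 s with the gripper still pressing it against the stop at about 22 N, and nothing else on the bench was touched.

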